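# Prime the hand-pumped suction unit

### The arm

A 7-joint arm with a two-finger parallel gripper is mounted at the origin on a cart in front of the work surface, level with it; the furniture and walls round the work are solid. World frame = base frame: x ahead of the robot, y to its left, z up, the work surface at z = 0. Lengths are in m, angles in rad, forces in N, time in s.
With the tool pointing down it reaches from about 0.425 to 0.875 m from the base axis. Payload 4.7 kg.
Tool frame: the origin (TCP) lies midway between the tips of the shut fingers; the grasp point (between the pads) lies 19 mm behind it (ctrl.grip_point_offset is the distance from the TCP to the grasp point, in m); z points along the fingers, y is the line along which they close (so a half turn about z gives the same grasp; the last joint's range is limited). The gripper opens to 87 mm and grips with 3 to 60 N. Pads are 19 mm wide; open, the fingers measure 117 mm over their backs; the gripper's body (75 mm by 190 mm) begins 51 mm behind the grasp point.
Start: joints at [-1.203, 0.321, -0.07, 1.45, 0.023, 1.371, -0.057], TCP at [0.225, 0.61, 0.223] pointing down, gripper open.
Joint ranges: [-2.86, 2.86], [-0.3, 2.09], [-1.38, 1.24], [0.06, 2.45], [-1.56, 4.7], [0.09, 2.05], [-2.69, 2.69]. Speed limits (rad/s): [2.57, 2.57, 3.14, 3.14, 3.14, 3.14, 3.14].

### API

Orientations are given as a rotation vector (axis times angle).
In Python, from bench import ctrl gives the robot as it stands.
- The arm moves only by the tool move_arm, never from a script. Its argument "increments" is text: rows parted by semicolons, each of 7 numbers parted by spaces: the shift along the world's x, y, z in mm, then the turn, a rotation vector about the world's x, y, z in degrees, then the closure in counts, from 0 (fully open) to 255 (shut). A call has exactly 8 rows; each row shifts and turns the commanded pose from where the row before left it; what a row does not reach is not made up. A row lasts 1/12 s, in which the tool goes at most 41.7 mm and 7.16 degrees, less where a joint would pass 70% of its speed; a pose out of reach is approached as far as the arm can. A call with a gripper value outside its range is refused whole. The fingers move at their own pace and stop on an object; "grip_force" is the grip in N (left out, the last holds). Time passes only in rows, so rows that do not move let the fingers close, or fill a call up. It gives the time, the measured TCP pose, the force, the opening and the grip force at its end, in the units of the state.
- ctrl.get_state(): the state, without advancing time (a new reading comes with each control period).
- ctrl.get_image(name): name is "scene" or "side" or "wrist"; returns a dict with "frame" (400x640x3 uint8, red, green, blue), "depth" (400x640 float32, m along the optical axis (not along the pixel's ray), 0 where there is no reading), "fx", "fy", "cx", "cy" (pixels), "k1" (the pictures are not rectified: a ray, as slopes to the right and down, at radius r is drawn at 1 + k1 r^2 times it, then the intrinsics apply), "position" and "orientation" of the camera in the world. Camera axes: x right, y down, z forward; pixel columns grow to the right and rows downward; lengths in m; the calibration is good to about 2 mm. A picture is of the moment at which its call begins.
- ctrl.close_job(): hands the job in; it is judged then, once.
Trained networks look in a picture, given as the dict that the camera call returned (one of the last four; its "shot" number tells which), for a name from the list of things; names that differ only in an ending like _2 or _b are one class to them, and where a whole thing is asked for, a point or a joint stands for the part that bears it (a point fixed in the world has none). Each returns a list of dicts, best first, with "score" (0 to 1); they miss things now and then, are a little off and sometimes report something else, mostly with a low value. They report only what shows in the picture. A call takes as long as a camera call.
- ctrl.find_in(target, picture): "centre" ([x, y, z] in m, in world coordinates, good to about 4 mm: the middle of the surface that is visible of it).
- ctrl.silhouettes(target, picture): "region" (400x640 bool, what is visible of it).
The state is a dict: "time": time; "joint_positions": joint angles; "qd": joint speeds; "joint_torque": joint torques, N m; "position": TCP position; "tool_rot": TCP orientation; "ft_force": force on the tool from outside, world axes, zero at the start; "torque": the same for the moment, N m; "grip_width": opening from 0.0 (shut) to 1.0 (fully open); "grip_force": force on a finger pad.
Only numpy, scipy, OpenCV 4.12 (cv2) and the standard library are available. Lean on these libraries where they do the work, as an engineer would, in place of code of your own. Each camera call takes 0.05 s, during which the arm holds its last target. There are 200 camera calls.

### The job

Get the suction unit on the trolley ready: with the fingertips, press its round black plunger right down and let it come all the way up again, over and over, until the ready pin at the other end of its top stands fully out. Move the pin by pumping alone, without touching it; do not lift or shove the unit, and leave the bottles, the vial and the tape roll around it where they are. Finish with the plunger all the way up.

Things in the scene. Friction and masses are not known exactly. Their poses are not given: they have to be found in the camera images.
- pump_unit: The hand-pumped suction unit: a white rounded housing on a grey base plate, 108 x 216 mm, flat top 85 mm above its underside, 2.5 kg, standing loose on rubber feet. It stands on the trolley's grey liner (3 mm thick) and may be turned any way round. Origin: centre of its underside. Its own y axis runs along its length from the plunger end (y = -62 mm, x = 0) to the pin end (y = +68 mm, x = 0); z is up.
- plunger_top (a point): Centre of the top face of the plunger, a black round cap 50 mm in diameter and 16 mm thick on a 22 mm steel stem, the broad round thing on the unit's top. At rest this point is 121 mm above the unit's underside; it moves straight down 14 mm. Almost flat out to 18 mm from the centre. It is a spring plunger: about 6 N starts it and about 10 N holds it down, up to 3 N more while it lifts the pin. It comes up by itself as the fingertips rise.
- pump_plunger (a joint): Travel of the plunger in m: 0 all the way up (rest), 0.014 right down on its stop. At rest at the start.
- pin_top (a point): Centre of the top end of the ready pin, a plain steel pin 18 mm in diameter, in a steel bezel 34 mm wide whose top is 89 mm above the unit's underside. The pin's top is 94 mm above it when joint ready_pin is 0, and about 143 mm when fully out.
- ready_pin (a joint): How far the ready pin has come out, in m; it starts anywhere between 0 and 0.020. A ratchet lifts it: each full plunger stroke raises it about 10 mm (the first stroke 4 to 14 mm), and it stays where it is as the plunger rises. Strokes shorter than about 11 mm, or begun before the plunger is back up, may not lift it. Fully out it reads 0.047 to 0.050 and further strokes do not move it. 3 to 5 full strokes are needed.
- trolley_mat: Thin grey liner fixed on the trolley top, 310 x 490 x 3 mm, on which everything stands. Origin: centre of its underside.
- amber_bottle: Loose bystander: brown medicine bottle with a white cap, 45 mm in diameter, 114 mm high. Origin: centre of its underside.
- vial: Loose bystander: small pale vial with a dark cap, 29 mm in diameter, 74 mm high. Origin: centre of its underside.
- tape_roll: Loose bystander: roll of tape lying flat, 69 mm in diameter, 25 mm high. Origin: centre of its underside.
- dropper_bottle: Loose bystander: slim white dropper bottle with a conical tip, 29 mm in diameter, 120 mm high. Origin: centre of its underside.

How it is judged:
By the outcome, as a careful person would: the job done as asked, in the order asked, and still so for the second after the job is handed in, with the robot touching nothing.
It also fails if it takes over 45 s, if anything falls off the work surface, if the arm or the gripper's body presses on something with over 40 N, if the wrist force passes 120 N, or if a joint passes its speed limit or range.

## Working session

There is one attempt and no reset: what is moved stays moved. The work goes in short steps, Python scripts to look and compute and a tool call to move; the robot and the scene stay as the last step left them, time stands still between calls to the robot, and variables do not carry over. Pictures are saved under pics/ and viewed, at most 10 in all, crops included, and the job is handed in when it is done.

Besides the shell and the picture viewer there is one more tool, called in YAML: its name, and indented under it one key for each argument. move_arm: Moves the arm, as the interface text tells. Its arguments: {"type":"object","properties":{"increments":{"type":"string"},"grip_force":{"type":"number"}},"required":["increments"]}

```bash
mkdir -p pics; cat > h.py <<'E'
from bench import ctrl
import numpy as np, cv2
from scipy.spatial.transform import Rotation as R
def save(p,n): cv2.imwrite('pics/'+n,cv2.cvtColor(p['frame'],cv2.COLOR_RGB2BGR))
def rot(o):
    o=np.array(o,float)
    return o if o.shape==(3,3) else (R.from_rotvec(o) if o.size==3 else R.from_quat(o)).as_matrix()
def cloud(p):
    v,u=np.mgrid[0:400,0:640]
    K=np.array([[p['fx'],0,p['cx']],[0,p['fy'],p['cy']],[0,0,1]])
    q=cv2.undistortPointsIter(np.stack([u,v],-1).reshape(-1,1,2).astype(float),K,np.array([p['k1'],0,0,0.]),None,None,(3,40,1e-9)).reshape(400,640,2)
    d=p['depth'][...,None]
    return np.concatenate([q*d,d],-1)@rot(p['orientation']).T+np.array(p['position'])
E
python3 - <<'E'
from h import *
s=ctrl.get_state();print(s['time'],s['position'],s['tool_rot'],s['grip_width'],s['ft_force'])
for n in ['scene','side']:
    p=ctrl.get_image(n);save(p,n+'0.png');print(n,p['position'],p['orientation'],p['k1'])
    for t in ['pump_unit','plunger_top','pin_top','amber_bottle','vial','tape_roll','dropper_bottle']:
        print(t,[(np.round(d['centre'],3),round(d['score'],2)) for d in ctrl.find_in(t,p)[:2]])
    C=cloud(p)
    for t in ['plunger_top','pin_top']:
        for d in ctrl.silhouettes(t,p)[:1]:
            m=d['region']&(p['depth']>0);q=C[m];vu=np.argwhere(m)
            print(t,'px',vu.mean(0)[::-1],len(q),np.round(np.median(q,0),4),'zpct',np.round(np.percentile(q[:,2],[5,50,95]),4))
            top=q[q[:,2]>np.percentile(q[:,2],95)-.004];print(' top ctr',np.round((top.min(0)+top.max(0))/2,4),np.round(np.ptp(top,axis=0),4))
E
```

```text
0.0 [0.22505667 0.60920957 0.22144119] [-5.52773266e-01 -3.09232952e+00  3.00067307e-03] 1.0004196445099183 [1.04634853 0.51840332 0.09876982]
scene [ 0.16106942 -0.30934674  0.75678236] [-2.2475789   0.92212016 -0.33462693] -0.06831929470686177
pump_unit [(array([0.511, 0.14 , 0.087]), 0.84)]
plunger_top [(array([0.491, 0.153, 0.126]), 0.67)]
pin_top []
amber_bottle [(array([0.57 , 0.062, 0.073]), 0.88)]
vial [(array([0.548, 0.267, 0.026]), 0.63), (array([0.619, 0.229, 0.076]), 0.46)]
tape_roll [(array([0.547, 0.266, 0.024]), 0.75), (array([0.526, 0.014, 0.002]), 0.61)]
dropper_bottle [(array([0.506, 0.063, 0.072]), 0.87)]
plunger_top px [281.61886792 209.94528302] 530 [0.4856 0.1521 0.1221] zpct [0.0926 0.1221 0.1244]
 top ctr [0.488  0.1536 0.1232] [0.0458 0.0474 0.0053]
pin_top px [333.92682927 181.45121951] 82 [0.6149 0.1455 0.107 ] zpct [0.0957 0.107  0.1124]
 top ctr [0.6172 0.1475 0.1108] [0.0157 0.0143 0.0048]
side [0.23590323 0.80705208 0.69070754] [-0.55330478  2.6042527  -1.26018161] -0.028168671444252946
pump_unit [(array([0.531, 0.186, 0.087]), 0.87)]
plunger_top [(array([0.484, 0.168, 0.124]), 0.71)]
pin_top []
amber_bottle [(array([0.572, 0.083, 0.089]), 0.66)]
vial [(array([0.61 , 0.239, 0.051]), 0.79), (array([0.616, 0.158, 0.103]), 0.2)]
tape_roll [(array([0.538, 0.255, 0.029]), 0.84)]
dropper_bottle [(array([0.512, 0.079, 0.097]), 0.72)]
plunger_top px [346.05897436 210.8       ] 390 [0.4872 0.167  0.124 ] zpct [0.1118 0.124  0.1261]
 top ctr [0.4891 0.1603 0.1252] [0.0451 0.0472 0.0062]
pin_top px [290.74418605 198.41860465] 86 [0.6169 0.1574 0.1075] zpct [0.0946 0.1075 0.1139]
 top ctr [0.6183 0.1534 0.1128] [0.0153 0.0177 0.0053]
```

View pics/scene0.png

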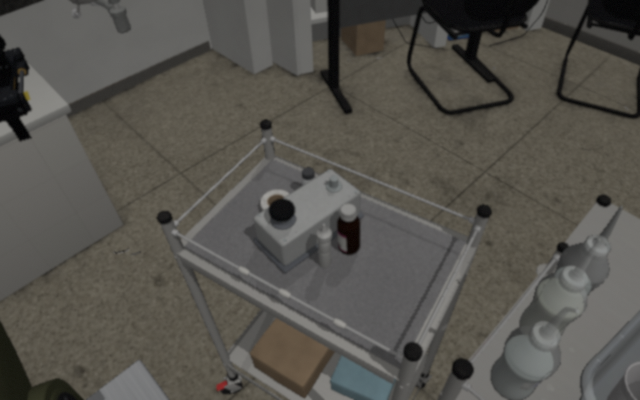

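View pics/side0.png

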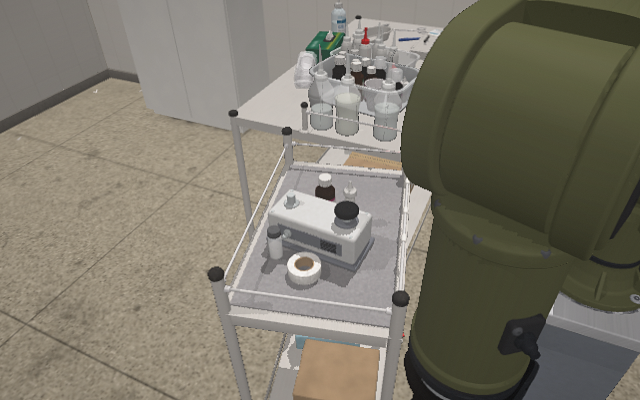

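The plunger is at scene px (282,210) and side px (346,211). The pin is at (334,183) and (291,199), and the vial, tape, amber bottle and dropper flank the unit. The heights agree: plunger top 0.124 m, and the pin is about 14 mm out. The two are 129 mm apart, which should be 130. Next I check the heights of the corner posts and rails.

```bash
python3 - <<'E'
from h import *
p=ctrl.get_image('side');C=cloud(p)
for u,v in [(400,298),(216,274),(287,131),(404,240),(300,297),(250,200)]:
    b=C[v-5:v+6,u-5:u+6].reshape(-1,3);b=b[(b[:,0]<1)&(b[:,2]>-.2)]
    i=b[:,2].argmax() if len(b) else None;print(u,v,None if i is None else np.round(b[i],3))
p=ctrl.get_image('scene');C=cloud(p)
for u,v in [(165,218),(413,352),(265,125),(484,212),(240,270)]:
    b=C[v-5:v+6,u-5:u+6].reshape(-1,3);b=b[(b[:,0]<1.3)&(b[:,2]>-.2)]
    i=b[:,2].argmax() if len(b) else None;print(u,v,None if i is None else np.round(b[i],3))
E
```

```text
400 298 [0.236 0.807 0.691]
216 274 [0.236 0.807 0.691]
287 131 [ 0.76  -0.1    0.112]
404 240 [0.375 0.135 0.072]
300 297 [0.236 0.807 0.691]
250 200 [0.236 0.807 0.691]
165 218 [ 0.161 -0.309  0.757]
413 352 [ 0.447 -0.184  0.11 ]
265 125 [ 0.161 -0.309  0.757]
484 212 [ 0.758 -0.103  0.109]
240 270 [0.374 0.13  0.069]
```

move_arm:
  increments: "0 0 20 0 0 0 255; 0 0 20 0 0 0 255; 0 0 20 0 0 0 255; 0 0 0 0 0 0 255; 0 0 0 0 0 0 255; 0 0 0 0 0 0 255; 0 0 0 0 0 0 255; 0 0 0 0 0 0 255"
  grip_force: 20

```text
time: 1.77
position: [0.2251, 0.6092, 0.2811]
tool_rot: [-0.553, -3.092, 0.004]
ft_force: [0.5, -0.5, -0.2]
grip_width: 0.482
grip_force: 0.0
```

move_arm:
  increments: "16 -28 0 0 0 0 255; 16 -28 0 0 0 0 255; 16 -28 0 0 0 0 255; 16 -28 0 0 0 0 255; 16 -28 0 0 0 0 255; 16 -28 0 0 0 0 255; 16 -28 0 0 0 0 255; 16 -28 0 0 0 0 255"

```text
time: 2.43
position: [0.3536, 0.384, 0.2819]
tool_rot: [-0.553, -3.092, 0.001]
ft_force: [1.1, 0.0, 0.8]
grip_width: 0.008
grip_force: 0.0
```

move_arm:
  increments: "17 -28 0 0 0 0 255; 17 -28 0 0 0 0 255; 17 -28 0 0 0 0 255; 17 -28 0 0 0 0 255; 17 -28 -10 0 0 0 255; 17 -28 -20 0 0 0 255; 17 -28 -25 0 0 0 255; 17 -32 -25 0 0 0 255"

```text
time: 3.1
position: [0.4888, 0.1583, 0.2028]
tool_rot: [0.552, 3.092, 0.001]
ft_force: [0.9, 0.2, -0.1]
grip_width: 0.009
grip_force: 0.0
```

```bash
python3 - <<'E'
from h import *
s=ctrl.get_state();print(s['time'],s['position'],s['ft_force'],s['grip_width'])
p=ctrl.get_image('wrist');save(p,'w1.png');C=cloud(p)
for t in ['plunger_top','pin_top']:
    for d in ctrl.silhouettes(t,p)[:1]:
        m=d['region']&(p['depth']>0);q=C[m]
        top=q[q[:,2]>np.percentile(q[:,2],90)-.004];print(t,d['score'],np.argwhere(m).mean(0)[::-1],np.round((top.min(0)+top.max(0))/2,4),np.round(np.ptp(top,axis=0),4),np.median(top[:,2]))
E
```

```text
3.1 [0.48877249 0.15833346 0.20281075] [ 0.85776946  0.21662115 -0.0655115 ] 0.008587651159583667
plunger_top 0.8 [315.77922501 202.94203842] [0.4909 0.1587 0.1628] [0.0468 0.0481 0.082 ] 0.1248968068921627
```

move_arm:
  increments: "2 0 -15 0 0 0 255; 0 0 -15 0 0 0 255; 0 0 -15 0 0 0 255; 0 0 -13 0 0 0 255; 0 0 -10 0 0 0 255; 0 0 -3 0 0 0 255; 0 0 0 0 0 0 255; 0 0 0 0 0 0 255"

```text
time: 3.92
position: [0.4906, 0.1601, 0.1335]
tool_rot: [0.552, 3.092, 0.001]
ft_force: [-0.2, -0.0, -0.5]
grip_width: 0.007
grip_force: 0.0
```

move_arm:
  increments: "0 0 -4 0 0 0 255; 0 0 -4 0 0 0 255; 0 0 -4 0 0 0 255; 0 0 -3 0 0 0 255; 0 0 -2 0 0 0 255; 0 0 -1 0 0 0 255; 0 0 0 0 0 0 255; 0 0 0 0 0 0 255"

```text
time: 4.58
position: [0.491, 0.1598, 0.1165]
tool_rot: [0.553, 3.091, 0.002]
ft_force: [-2.6, -0.4, 8.5]
grip_width: 0.004
grip_force: 4.3
```

move_arm:
  increments: "0 0 -2 0 0 0 255; 0 0 -2 0 0 0 255; 0 0 -2 0 0 0 255; 0 0 -1 0 0 0 255; 0 0 0 0 0 0 255; 0 0 0 0 0 0 255; 0 0 0 0 0 0 255; 0 0 0 0 0 0 255"

```text
time: 5.25
position: [0.491, 0.1599, 0.1104]
tool_rot: [0.553, 3.091, 0.003]
ft_force: [-4.2, -0.9, 14.3]
grip_width: 0.007
grip_force: 7.1
```

move_arm:
  increments: "0 0 -1 0 0 0 255; 0 0 -1 0 0 0 255; 0 0 -1 0 0 0 255; 0 0 0 0 0 0 255; 0 0 0 0 0 0 255; 0 0 0 0 0 0 255; 0 0 0 0 0 0 255; 0 0 0 0 0 0 255"

```text
time: 5.92
position: [0.4912, 0.1599, 0.1102]
tool_rot: [0.553, 3.092, 0.005]
ft_force: [-11.6, -4.3, 31.3]
grip_width: 0.002
grip_force: 15.8
```

move_arm:
  increments: "0 0 5 0 0 0 255; 0 0 6 0 0 0 255; 0 0 6 0 0 0 255; 0 0 6 0 0 0 255; 0 0 2 0 0 0 255; 0 0 0 0 0 0 255; 0 0 0 0 0 0 255; 0 0 0 0 0 0 255"

```text
time: 6.58
position: [0.4899, 0.1592, 0.1292]
tool_rot: [-0.553, -3.092, 0.001]
ft_force: [-0.8, 0.5, -0.6]
grip_width: -0.0
grip_force: 0.0
```

```bash
cat > look.py <<'E'
from h import *
import sys
s=ctrl.get_state();print(s['time'],s['position'],s['ft_force'])
for n in ['scene','side']:
    p=ctrl.get_image(n);save(p,n+sys.argv[1]+'.png');C=cloud(p)
    for t in ['plunger_top','pin_top']:
        for d in ctrl.silhouettes(t,p)[:1]:
            m=d['region']&(p['depth']>0);q=C[m]
            q=q[q[:,2]<.17]
            if len(q): 
                top=q[q[:,2]>np.percentile(q[:,2],95)-.004];print(n,t,round(d['score'],2),len(q),np.round((top.min(0)+top.max(0))/2,4),np.round(np.percentile(q[:,2],[50,95]),4))
    q=C[(np.hypot(C[...,0]-.617,C[...,1]-.151)<.012)&(C[...,2]>.08)&(C[...,2]<.17)]
    if len(q): print(n,'near pin z',np.round(np.percentile(q[:,2],[90,95,99]),4))
E
python3 look.py 1
```

```text
6.5833 [0.48988727 0.15924964 0.12919702] [-0.77273486  0.47544736 -0.62247715]
scene plunger_top 0.58 65 [0.4814 0.1364 0.1206] [0.1178 0.1214]
scene pin_top 0.7 132 [0.6171 0.1499 0.1254] [0.1154 0.1264]
scene near pin z [0.1249 0.1259 0.127 ]
side plunger_top 0.63 334 [0.4896 0.1651 0.1285] [0.1229 0.1263]
side pin_top 0.55 136 [0.6185 0.1536 0.1268] [0.1153 0.1277]
side near pin z [0.127  0.1276 0.1291]
```

move_arm:
  increments: "0 0 -5 0 0 0 255; 0 0 -5 0 0 0 255; 0 0 -5 0 0 0 255; 0 0 -4 0 0 0 255; 0 0 -3 0 0 0 255; 0 0 -1 0 0 0 255; 0 0 0 0 0 0 255; 0 0 0 0 0 0 255"

```text
time: 7.55
position: [0.4911, 0.1598, 0.1102]
tool_rot: [0.553, 3.092, 0.003]
ft_force: [-6.4, -2.7, 22.2]
grip_width: 0.009
grip_force: 11.3
```

move_arm:
  increments: "0 0 5 0 0 0 255; 0 0 6 0 0 0 255; 0 0 6 0 0 0 255; 0 0 6 0 0 0 255; 0 0 0 0 0 0 255; 0 0 0 0 0 0 255; 0 0 0 0 0 0 255; 0 0 0 0 0 0 255"

```text
time: 8.22
position: [0.4898, 0.1593, 0.1291]
tool_rot: [-0.553, -3.092, 0.001]
ft_force: [-0.3, -0.1, -0.6]
grip_width: 0.008
grip_force: 0.0
```

```bash
python3 look.py 2
```

```text
8.2167 [0.4897851  0.15926347 0.1291155 ] [-0.29424597 -0.05150849 -0.58771019]
scene plunger_top 0.56 83 [0.4789 0.1494 0.1208] [0.1174 0.1223]
scene pin_top 0.64 182 [0.6171 0.1493 0.135 ] [0.1196 0.1363]
scene near pin z [0.1353 0.1362 0.137 ]
side plunger_top 0.7 309 [0.4893 0.1618 0.1262] [0.1232 0.1258]
side pin_top 0.48 176 [0.6193 0.154  0.1366] [0.1198 0.1373]
side near pin z [0.1368 0.1373 0.1382]
```

Each stroke raises the pin 10 mm; it now stands at about 0.136 m and fully out is about 0.146 m. Two more strokes should do it.

move_arm:
  increments: "0 0 -5 0 0 0 255; 0 0 -5 0 0 0 255; 0 0 -5 0 0 0 255; 0 0 -4 0 0 0 255; 0 0 -3 0 0 0 255; 0 0 -1 0 0 0 255; 0 0 0 0 0 0 255; 0 0 0 0 0 0 255"

```text
time: 9.18
position: [0.4911, 0.1598, 0.1103]
tool_rot: [0.553, 3.092, 0.003]
ft_force: [-8.0, -3.0, 22.8]
grip_width: 0.006
grip_force: 11.3
```

move_arm:
  increments: "0 0 5 0 0 0 255; 0 0 6 0 0 0 255; 0 0 6 0 0 0 255; 0 0 6 0 0 0 255; 0 0 0 0 0 0 255; 0 0 0 0 0 0 255; 0 0 0 0 0 0 255; 0 0 0 0 0 0 255"

```text
time: 9.85
position: [0.4898, 0.1593, 0.1291]
tool_rot: [-0.553, -3.092, 0.001]
ft_force: [-0.5, 0.1, 0.2]
grip_width: 0.008
grip_force: 0.0
```

```bash
python3 look.py 3
```

```text
9.85 [0.48981911 0.15928953 0.12913028] [-0.48636519  0.06468402  0.21937862]
scene plunger_top 0.5 107 [0.478  0.153  0.1215] [0.1175 0.1223]
scene pin_top 0.56 217 [0.6178 0.1499 0.1445] [0.1244 0.1457]
scene near pin z [0.145  0.1456 0.1465]
side plunger_top 0.73 294 [0.4894 0.1647 0.128 ] [0.1234 0.1261]
side pin_top 0.44 224 [0.619  0.1529 0.1463] [0.1226 0.147 ]
side near pin z [0.1464 0.147  0.1483]
```

move_arm:
  increments: "0 0 -5 0 0 0 255; 0 0 -5 0 0 0 255; 0 0 -5 0 0 0 255; 0 0 -4 0 0 0 255; 0 0 -3 0 0 0 255; 0 0 -1 0 0 0 255; 0 0 0 0 0 0 255; 0 0 0 0 0 0 255"

```text
time: 10.82
position: [0.4911, 0.1598, 0.1102]
tool_rot: [0.553, 3.092, 0.003]
ft_force: [-8.0, -2.9, 22.7]
grip_width: 0.004
grip_force: 11.3
```

move_arm:
  increments: "0 0 5 0 0 0 255; 0 0 6 0 0 0 255; 0 0 6 0 0 0 255; 0 0 6 0 0 0 255; 0 0 15 0 0 0 255; 0 0 15 0 0 0 255; 0 0 15 0 0 0 255; 0 0 15 0 0 0 255"

```text
time: 11.48
position: [0.4898, 0.1593, 0.1899]
tool_rot: [-0.553, -3.092, 0.001]
ft_force: [0.2, 0.0, -0.9]
grip_width: 0.006
grip_force: 0.0
```

move_arm:
  increments: "0 0 15 0 0 0 255; 0 0 15 0 0 0 255; 0 0 15 0 0 0 255; 0 0 15 0 0 0 255; 0 0 0 0 0 0 255; 0 0 0 0 0 0 255; 0 0 0 0 0 0 255; 0 0 0 0 0 0 255"

```text
time: 12.15
position: [0.4896, 0.1592, 0.2484]
tool_rot: [-0.552, -3.091, 0.002]
ft_force: [-0.6, 0.3, 1.0]
grip_width: 0.004
grip_force: 0.0
```

```bash
python3 look.py 4
```

```text
12.15 [0.48957252 0.15921184 0.24838334] [-0.60144289  0.25807531  1.03017143]
scene plunger_top 0.77 489 [0.4875 0.1545 0.1232] [0.1223 0.1246]
scene pin_top 0.47 234 [0.6173 0.1486 0.1445] [0.1214 0.1457]
scene near pin z [0.1449 0.1457 0.1467]
side plunger_top 0.87 418 [0.4897 0.1605 0.1244] [0.1236 0.1258]
side pin_top 0.48 220 [0.6201 0.1548 0.1461] [0.1231 0.147 ]
side near pin z [0.1463 0.147  0.1478]
```

The last stroke left the pin unmoved at about 0.146 m, so it is fully out. The plunger is up at its start height and the unit has not moved.

View pics/side4.png

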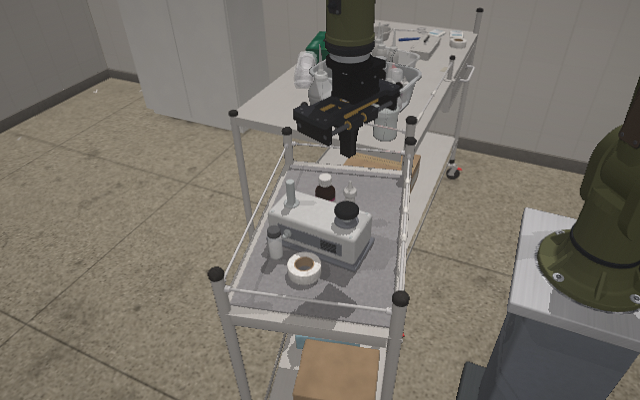

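```bash
python3 -c "
from bench import ctrl
print(ctrl.close_job())"
```

```text
the job is handed in; nothing more can be done
None
```

The job is handed in: after four full strokes the ready pin (side px 291,190) stands fully out, the plunger (346,211) is all the way up, and the unit, bottles, vial and tape roll look unmoved in the last picture.

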